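# Bench-test the garage door's hold-to-run key switch

### The job

Bench-test the garage door's key switch: swing the weather cover off its keyhole, take the key with the big round head out of the key block and push it fully home in the keyhole, easing or wiggling it past the sticky pins without forcing it. Then turn it a quarter turn clockwise against the return spring, as far as it goes, and finish while holding it there, still gripping the key, because the door only runs while the switch is held. Leave the other two keys in their slots and do not shift the tools lying around.

Things in the scene. Friction and masses are not known exactly. Their poses are not given: they have to be found in the camera images.
- key_switch: Key switch: aluminium box 88 (x) x 100 (y) mm with a steel face plate on top, lying face up, bolted to a dark steel base plate 135 x 145 x 10 mm that does not move. Origin on the surface under the keyhole; x, y along the box's sides, z up. Black cable gland on the +x side. Face plate's top 64 mm above the origin.
- keyhole (a point): Middle of the keyhole's mouth, 64 mm up; axes as the switch. Slot 12 (y) x 5.5 (x) mm in the 4 mm face plate, 2 mm chamfer. The barrel's slot below is 13 x 6 mm. Two sticky pins reach into it from +y, 13 and 21 mm down, gripping it by 10 to 25 N in a straight push; twisting the key 4 degrees to and fro under a light push eases it in. It turns only with its shoulder within 2 mm of the plate.
- barrel (a joint): Turn of the lock barrel, rad: 0 at rest, grows clockwise seen from above, hard stop at 1.4. A spring drives it back to 0 (0.03 N m at 0, 0.12 N m at the stop). The key has about 0.2 rad of play in the barrel, so the key turns about 1.6 rad (a quarter turn) to the stop.
- cover (a joint): turn of the weather cover in rad: 0 with the cover across the keyhole; grows anticlockwise seen from above, so that the tab swings from beside the keyhole towards the switch's +x side; end stop 1.9. It starts between 0 and 0.2, and stays where it is left (light friction, under 1 N at the tab).
- cover_pivot (a point): pivot screw of the cover, at the height of the face plate's top, 30 mm to +y of the keyhole; axes as the switch.
- cover_tab (a point): Top middle of the cover's upright tab; axes turn with the cover. At 0 the cover lies along -y from its pivot: an aluminium strip 22 mm wide reaching 55 mm from the pivot, its top 3.5 mm above the face plate. The tab is 8 (x) x 18 (y) mm, 43 mm from the pivot, its top 16.5 mm above the face plate.
- key_block: dark wooden block 44 (x) x 164 (y) x 42 mm with three upright slots in a row along its y, 52 mm apart, each holding a key with its head up. Fixed. Origin at the middle of its underside. Which key is in which slot changes.
- round_key: The switch's key: black head, an upright disc 34 mm across, 8 mm thick along x; the only round and the largest head. Origin: underside of its shoulder, which rests on the block (or on the face plate when home); z up. Shoulder 8x13x6.5 mm high; disc top 39 mm up. Below: round throat 4 mm thick for 6.5 mm, then flat blade 4 (x) x 10 (y) mm, round tip 31.5 mm down. Fits either way round.
- square_key: another key with a small square head 22 mm wide, 27 mm high; its blade is wider. Same axes. To be left.
- tee_key: another key with a T-shaped head 28 mm wide, 23.5 mm high; its blade is wider. Same axes. To be left.
- spanner: combination spanner 180 mm long lying between switch and block; to be left alone.
- multimeter: black multimeter 150 x 75 x 40 mm behind the switch; to be left alone.
- spray_can: red spray can 168 mm high behind the switch; to be left alone.
Things that resemble listed ones, but are neither listed nor needed, are in the scene too. What is shaped like the round_key but blue is not meant.

How it is judged (in metres and radians):
On the way, in this order (a step that is already met when the one before it is completed fails the run):
1. the weather cover is swung off the keyhole (value of joint cover above 1 rad), for 0.1 s.
2. the round-headed key is lifted out of the block (height (world z) of round_key above 0.08 m and contact force between the fingers and round_key above 1 N), for 0.1 s.
3. the key is fully home in the keyhole, the barrel not yet turned (z of round_key in the frame of keyhole below 0.0025 m and horizontal distance between round_key and keyhole below 0.003 m and angle between round_key's own z axis and vertical below 0.15 rad and value of joint barrel below 0.4 rad).
At the end, for the whole second after the job is handed in: Round-headed key home (shoulder within 2.5 mm of the face plate, 3 mm of the keyhole axis, upright within 0.15 rad), barrel held still beyond 1.2 rad by fingers gripping the key (over 2 N) and not pressing on the switch, cover open beyond 1.0 rad (z of round_key in the frame of keyhole below 0.0025 m and horizontal distance between round_key and keyhole below 0.003 m and angle between round_key's own z axis and vertical below 0.15 rad and value of joint barrel above 1.2 rad and velocity of joint barrel below 0.1 rad/s and value of joint cover above 1 rad and contact force between the fingers and round_key above 2 N and contact force between the fingers and key_switch below 1 N); the arm keeps its last pose, push and grip.
It fails at once if the key is forced in (over 70 N against the switch before the barrel turns) (value of joint barrel below 0.15 rad and contact force between round_key and key_switch above 70 N).
It fails at once if another key is taken from or shifted in its slot by over 10 mm (distance of any of square_key, tee_key from where it was at the start of the episode above 0.01 m).
It fails at once if a tool lying around is shifted by over 30 mm (distance of any of spanner, multimeter, spray_can from where it was at the start of the episode above 0.03 m).
It also fails if it takes over 61 s, if anything falls off the work surface, if the arm or the gripper's body presses on something with over 40 N, if the wrist force passes 120 N, or if a joint passes its speed limit or range.

### The arm

A 6-joint arm with a two-finger parallel gripper is mounted at the origin on a cart in front of the work surface, level with it; the furniture and walls round the work are solid. World frame = base frame: x ahead of the robot, y to its left, z up, the work surface at z = 0. Lengths are in m, angles in degrees, forces in N, time in s.
With the tool pointing down it reaches from about 0.375 to 0.9 m from the base axis. Payload 3.1 kg.
Tool frame: the origin (TCP) lies on the centre line of the jaws, within the pads' length; the fingertips stand 22 mm ahead of it and the grasp point (between the pads) lies 3 mm ahead of it; z points along the fingers, y is the line along which they close (so a half turn about z gives the same grasp; the last joint's range is limited). The gripper opens to 87 mm and grips with 3 to 60 N. Pads are 19 mm wide; open, the fingers measure 117 mm over their backs; the gripper's body (75 mm by 190 mm) begins 51 mm behind the grasp point.
Start: joints at [58.814, 30.224, 82.088, -0, 67.689, -10.227], TCP at [0.224, 0.584, 0.221] pointing down, gripper open.
Joint ranges: [-176.69, 176.69], [-43.24, 126.21], [12.49, 139.97], [-82, 262], [0, 151.66], [-163.58, 163.58]. Speed limits (degrees/s): [159.86, 159.86, 180, 180, 180, 180].

### API

Orientations are given as a 3x3 rotation matrix whose columns are the frame's x, y, z axes.
In Python, from rig import * gives the robot as it stands.
- The arm moves only by the shell command python3 -m jog 'ROWS'. ROWS is text: rows parted by semicolons, each of 7 numbers parted by spaces: the shift along the tool's x, y, z in mm, then the turn, a rotation vector about the tool's x, y, z in rad, then the finger opening in mm, from 0 to 87. In form: tx ty tz ax ay az fingers; .... A call has 1 to 12 rows; each row shifts and turns the commanded pose from where the row before left it, along the tool's axes as they then stand; what a row does not reach is not made up. A row lasts 1/8 s, in which the tool goes at most 62.5 mm and 10.7 degrees, less where a joint would pass 70% of its speed; a pose out of reach is approached as far as the arm can. A call with a gripper value outside its range is refused whole. The fingers move at their own pace and stop on an object; the grip force is fixed at half the most. Time passes only in rows, so rows that do not move let the fingers close. It gives the time, the measured TCP pose, the force, the opening and the grip force at its end, in the units of the state.
- read_state(): the state, without advancing time (a new reading comes with each control period).
- capture(name): name is "scene" or "top" or "wrist"; returns a dict with "color" (420x560x3 uint8, red, green, blue), "camera_matrix" (3x3 intrinsics, pixels), "R" (3x3) and "t" (3): a world point X has camera coordinates R X + t. Camera axes: x right, y down, z forward; pixel columns grow to the right and rows downward; lengths in m; the calibration is good to about 2 mm. A picture is of the moment at which its call begins. There is no depth.
- hand_in(): hands the job in; it is judged then, once.
Trained networks look in the newest picture that a camera, given by its name, has taken for a name from the list of things; names that differ only in an ending like _2 or _b are one class to them, and where a whole thing is asked for, a point or a joint stands for the part that bears it (a point fixed in the world has none). Each returns a list of dicts, best first, with "conf" (0 to 1); they miss things now and then, are a little off and sometimes report something else, mostly with a low value. They report only what shows in the picture. A call takes as long as a camera call. They do not tell look-alikes from the thing itself.
- find_in(camera, target): "at" ([x, y, z] in m, in world coordinates, good to about 4 mm: the middle of the surface that is visible of it).
- trace(camera, target): "pixels" (420x560 bool, what is visible of it).
- place_of(camera, target): "at" ([x, y, z] in m, in world coordinates, good to about 4 mm: a listed point, or the origin of a listed thing).
The state is a dict: "time_s": time; "joint_positions": joint angles; "qvel": joint speeds; "tau": joint torques, N m; "position": TCP position; "tcp_rot": TCP orientation; "force": force on the tool from outside, world axes, zero at the start; "moment": the same for the moment, N m; "opening": opening from 0.0 (shut) to 1.0 (fully open); "grasp_force": force on a finger pad.
Only numpy, scipy, OpenCV 4.12 (cv2) and the standard library are available. Lean on these libraries where they do the work, as an engineer would, in place of code of your own. Each camera call takes 0.05 s, during which the arm holds its last target. There are 200 camera calls.

## Working session

There is one attempt and no reset: what is moved stays moved. The work goes in short steps, Python scripts to look and compute and a shell command to move; the robot and the scene stay as the last step left them, time stands still between calls to the robot, and variables do not carry over. Pictures are saved under pics/ and viewed, at most 10 in all, crops included, and the job is handed in when it is done.

```bash
mkdir -p pics; ls; python3 - <<'E'
from rig import *
import cv2,numpy as np
s=read_state();print(s['time_s'],s['position'],s['tcp_rot'],s['opening'],s['force'])
for c in ["top","scene"]:
    im=capture(c);cv2.imwrite(f"pics/{c}1.png",im['color'][:,:,::-1])
    print(c,im['camera_matrix'],im['R'],im['t'])
    for t in ["key_switch","keyhole","cover_pivot","cover_tab","key_block","round_key","square_key","tee_key","spanner"]:
        try: print(t,[(np.round(d['at'],4),round(d['conf'],2)) for d in place_of(c,t)])
        except Exception as e: print(t,e)
E
```

```text
pics
0.0 [0.22316536 0.58303253 0.21988507] [[-9.33824833e-01  3.57728899e-01 -1.10319246e-03]
 [ 3.57730392e-01  9.33823175e-01 -1.80102778e-03]
 [ 3.85906995e-04 -2.07648994e-03 -9.99997770e-01]] 0.9984421668776026 [-0.43711662  0.07592097 -0.40012507]
top [[391.97722156   0.         281.67993089]
 [  0.         391.97722156 204.5087389 ]
 [  0.           0.           1.        ]] [[-0.00185096 -0.99999206 -0.00352899]
 [-0.99596077  0.00216028 -0.08976344]
 [ 0.08977035  0.00334858 -0.99595686]] [-0.00417222  0.59321077  0.89046156]
key_switch [(array([ 0.5488, -0.199 ,  0.0059]), 0.94)]
keyhole [(array([ 0.5524, -0.1983,  0.0613]), 0.67)]
cover_pivot [(array([ 0.5427, -0.1734,  0.0602]), 0.85), (array([5.496e-01, 1.801e-01, 1.000e-04]), 0.28)]
cover_tab [(array([ 0.5552, -0.2116,  0.0775]), 0.77)]
key_block [(array([ 0.5453,  0.1769, -0.0009]), 0.97)]
round_key [(array([0.4474, 0.2428, 0.0288]), 0.57), (array([0.5383, 0.2255, 0.0424]), 0.42)]
square_key [(array([0.5509, 0.1765, 0.0411]), 0.46)]
tee_key [(array([0.5696, 0.1282, 0.0431]), 0.61)]
spanner [(array([ 0.4851, -0.0009, -
[... 319 characters left out ...]
74045  0.27894898  0.65698794]
key_switch [(array([ 0.5493, -0.2014, -0.0017]), 0.91)]
keyhole [(array([ 0.5536, -0.194 ,  0.065 ]), 0.95), (array([0.4876, 0.0083, 0.0044]), 0.4), (array([ 0.5518, -0.2008,  0.0031]), 0.23)]
cover_pivot [(array([ 0.5563, -0.2086,  0.0772]), 0.66), (array([ 0.5387, -0.1718,  0.0624]), 0.62)]
cover_tab [(array([ 0.557 , -0.2099,  0.0779]), 0.8)]
key_block [(array([ 5.518e-01,  1.750e-01, -4.000e-04]), 0.89)]
round_key [(array([0.5361, 0.2244, 0.044 ]), 0.46), (array([0.4468, 0.2429, 0.032 ]), 0.42)]
square_key [(array([0.549 , 0.1744, 0.0412]), 0.61)]
tee_key [(array([0.5673, 0.1262, 0.04  ]), 0.68)]
spanner [(array([ 4.878e-01,  7.300e-03, -2.000e-04]), 0.83)]
```

View pics/top1.png

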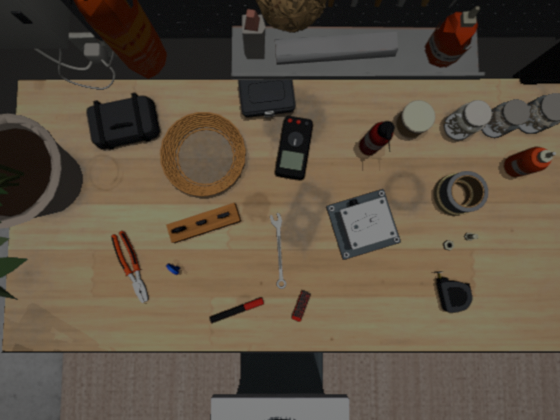

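View pics/scene1.png

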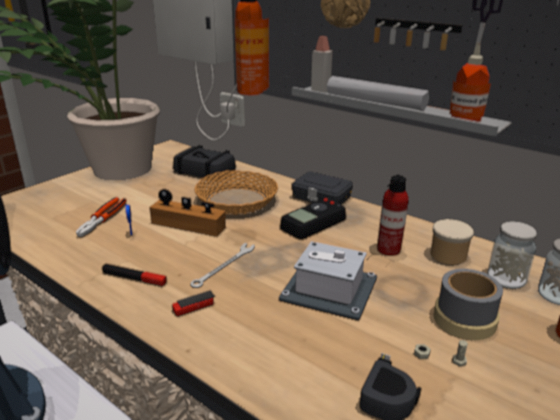

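Top view: switch at (364,223) with its gland at (352,202), block at (204,222) with the round key in its left slot (178,230), and the blue look-alike at (173,268). Next I move over the block, turn the tool and look with the wrist camera.

```bash
python3 -m jog '-47 -27 -3 0 0 0 87;-47 -27 -3 0 0 0 87;-47 -27 -3 0 0 0 87;-47 -27 -3 0 0 0 87;-47 -27 -3 0 0 0 87;-47 -27 -3 0 0 0 87;-47 -27 -3 0 0 0 87;-47 -27 -3 0 0 0 87;-47 -27 -3 0 0 0 87;0 0 0 0 0 0.18 87;0 0 0 0 0 0.18 87;0 0 0 0 0 0.18 87'; python3 -m jog '0 0 0 0 0 0.18 87;0 0 0 0 0 0.18 87;0 0 0 0 0 0 87'
cat > h.py <<'E'
from rig import *
import cv2,numpy as np
def look(cam,name=None):
    im=capture(cam)
    if name: cv2.imwrite(f"pics/{name}.png",im['color'][:,:,::-1])
    return im
def places(cam,ts):
    for t in ts: print(cam,t,[(np.round(d['at'],4).tolist(),round(d['conf'],2)) for d in place_of(cam,t)])
def proj(im,X):
    p=im['camera_matrix']@(im['R']@np.array(X)+im['t']);return p[:2]/p[2]
def ray(im,u,v,z):
    C=-im['R'].T@im['t'];d=im['R'].T@np.linalg.inv(im['camera_matrix'])@np.array([u,v,1.]);return C+d*(z-C[2])/d[2]
E
python3 - <<'E'
from h import *
im=look("wrist","w1");s=read_state();print(s['time_s'],s['position'],s['tcp_rot'].round(3) if hasattr(s['tcp_rot'],'round') else s['tcp_rot'],s['joint_positions'])
print(-im['R'].T@im['t'])
places("wrist",["round_key","square_key","tee_key","key_block"])
E
```

```text
time_s: 2.5
position: [0.5318, 0.205, 0.2479]
tcp_rot: [[-0.612, 0.791, -0.0], [0.791, 0.612, 0.0], [0.0, 0.0, -1.0]]
force: [-0.4, 0.4, 0.4]
opening: 1.005
grasp_force: 0.0
time_s: 2.88
position: [0.5316, 0.2054, 0.2479]
tcp_rot: [[-0.302, 0.953, 0.0], [0.953, 0.302, 0.0], [-0.0, 0.0, -1.0]]
force: [-0.4, 0.3, 0.5]
opening: 0.996
grasp_force: 0.0
2.925 [0.5316044  0.20539145 0.24791163] [[-0.303  0.953  0.   ]
 [ 0.953  0.303 -0.   ]
 [-0.     0.    -1.   ]] [ 9.89436143e+00  2.41863632e+01  8.83494040e+01 -2.06453744e-03
  6.74599015e+01 -7.76082569e+00]
[0.51110069 0.2701884  0.41225897]
wrist round_key [([0.4484, 0.2299, 0.0305], 0.84)]
wrist square_key [([0.5493, 0.1735, 0.043], 0.59)]
wrist tee_key [([0.5691, 0.1236, 0.041], 0.61)]
wrist key_block [([0.5544, 0.1754, 0.0025], 0.57)]
```

View pics/w1.png

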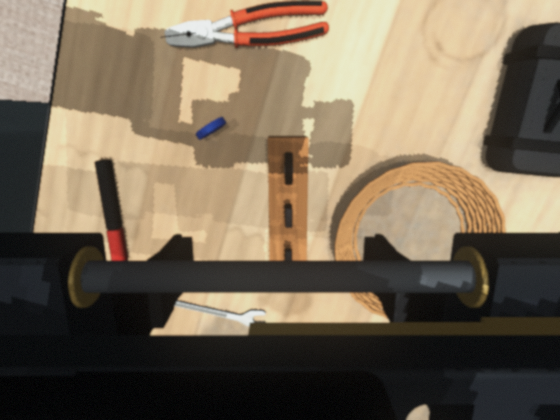

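The wrist view shows the block upright in the image, with the round key at (288,168) and the blue key at (210,128). Next I go to look at the switch.

```bash
python3 -m jog '-49 -12.3 0 0 0 0 40;-49 -12.3 0 0 0 0 30;-49 -12.3 0 0 0 0 0;-49 -12.3 0 0 0 0 0;-49 -12.3 0 0 0 0 0;-49 -12.3 0 0 0 0 0;-49 -12.3 0 0 0 0 0;-49 -12.3 0 0 0 0 0;-49 -12.3 0 0 0 0 0;-49 -12.3 0 0 0 0 0;0 0 0 0 0 0 0'
python3 - <<'E'
from h import *
im=look("wrist","w2");s=read_state();print(s['time_s'],s['position'],s['joint_positions'])
places("wrist",["key_switch","keyhole","cover_pivot","cover_tab"])
np.savez("w2.npz",K=im['camera_matrix'],R=im['R'],t=im['t'])
c=im['color'][0:300,130:430]
cv2.imwrite("pics/w2c.png",cv2.resize(c[:,:,::-1],(600,600),interpolation=cv2.INTER_CUBIC))
E
```

```text
time_s: 4.5
position: [0.5615, -0.3032, 0.2476]
tcp_rot: [[-0.297, 0.955, 0.001], [0.955, 0.297, -0.002], [-0.002, 0.0, -1.0]]
force: [-0.0, 0.9, 0.2]
opening: 0.006
grasp_force: 0.0
4.55 [ 0.56112709 -0.30052755  0.24741294] [-3.82228525e+01  2.96081614e+01  7.86111422e+01  1.65037938e-02
  7.18048398e+01 -5.55838461e+01]
wrist key_switch [([0.5468, -0.2003, 0.0018], 0.95)]
wrist keyhole [([0.5505, -0.1933, 0.0651], 0.74)]
wrist cover_pivot [([0.5453, -0.1682, 0.0652], 0.89), ([0.5564, -0.2113, 0.0804], 0.6)]
wrist cover_tab [([0.5577, -0.2123, 0.0755], 0.79)]
```

View pics/w2c.png

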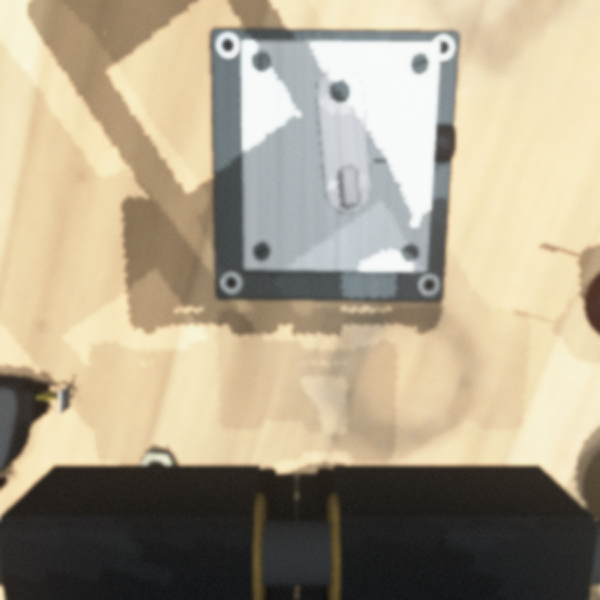

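The wrist crop shows the switch, with the pivot screw at (340,91), the tab at (349,187), the gland at right (445,142), and the four plate screws and four base holes.

```bash
python3 - <<'E'
import numpy as np
from h import ray
im=dict(np.load("w2.npz"));im['camera_matrix']=im['K']
g=lambda u,v,z: ray(im,130+u/2,v/2,z)[:2]
pl=np.array([g(*p,.064) for p in [(262,61),(420,63),(411,251),(262,251)]])
ba=np.array([g(*p,.010) for p in [(228,45),(443,46),(429,284),(231,282)]])
for q in(pl,ba):
    c=q.mean(0);ex=(q[1]+q[2]-q[0]-q[3])/2;ey=(q[0]+q[1]-q[2]-q[3])/2
    print(c.round(4),np.degrees(np.arctan2(ex[1],ex[0])),np.degrees(np.arctan2(-ey[0],ey[1])),np.linalg.norm(ex),np.linalg.norm(ey))
pv=g(340,91,.066);tb=g(347,183,.0805);print('pivot',pv,'tab',tb,np.linalg.norm(tb-pv))
print('cam',-im['R'].T@im['t'])
E
```

```text
[ 0.5514 -0.1985] 16.932912881586386 16.706271736690933 0.07416705080281033 0.08607880562606933
[ 0.5513 -0.1982] 16.854927537604613 16.635821929566156 0.11556543024381084 0.12572294719319935
pivot [ 0.54244109 -0.16970832] tab [ 0.55777445 -0.20898602] 0.042164548214162274
cam [ 0.54116256 -0.23796905  0.41176367]
```

```bash
python3 -m jog '44 -2 0 0 0 0 0;44 -2 40 0 0 0 0;0 0 50 0 0 0 0;0 0 45 0 0 0 0;0 0 18 0 0 0 0;0 0 0 0 0 0 0'; cat >> h.py <<'E'
KH=np.array([.5512,-.1984]);A=np.radians(16.8)
EX=np.array([np.cos(A),np.sin(A)]);EY=np.array([-np.sin(A),np.cos(A)])
def st():
    s=read_state();p=np.array(s['position']);d=(p[:2]-KH)*1e3;R=np.array(s['tcp_rot'])
    print('t',round(s['time_s'],2),'sw xy',(d@EX).round(2),(d@EY).round(2),'z',(p[2]*1e3).round(2),'yaw',np.degrees(np.arctan2(R[1,1],R[0,1])).round(2),'tilt',R[:2,2].round(4),'F',np.round(s['force'],1),'M',np.round(s['moment'],2),'g',s['grasp_force'],'op',s['opening']*87,'j6',s['joint_positions'][5])
E
python3 -c "from h import *; st()"
```

```text
time_s: 5.5
position: [0.5303, -0.2143, 0.0937]
tcp_rot: [[-0.302, 0.953, -0.003], [0.953, 0.302, 0.002], [0.003, -0.002, -1.0]]
force: [-0.3, -0.0, 0.1]
opening: 0.003
grasp_force: 0.0
t 5.5 sw xy -24.59 -9.15 z 93.68 yaw 17.58 tilt [-0.0031  0.0021] F [-0.3 -0.   0.1] M [-0.1   0.06  0.01] g 0.0 op 0.30352805408698147 j6 -50.78179703820443
```

```bash
python3 -m jog '-4 12 0 0 0 0 0;0 11 0 0 0 0 0;0 11 0 0 0 0 0;0 11 0 0 0 0 0;9 5 0 0 0 0 0;10 7 0 0 0 0 0;9 8 0 0 0 0 0;7 -2 0 0 0 0 0;0 0 0 0 0 0 0;0 0 -20 0 0 0 0;-40 0 -40 0 0 0 0;-60 0 -40 0 0 0 0'; python3 - <<'E'
from h import *
st();im=look("wrist");places("wrist",["cover_tab","cover_pivot","keyhole"])
c=im['color'][0:300,130:430]
cv2.imwrite("pics/w3c.png",cv2.resize(c[:,:,::-1],(600,600),interpolation=cv2.INTER_CUBIC))
np.savez("w3.npz",K=im['camera_matrix'],R=im['R'],t=im['t'])
E
```

```text
time_s: 7.0
position: [0.6096, -0.2556, 0.1908]
tcp_rot: [[-0.302, 0.953, -0.0], [0.953, 0.302, 0.0], [0.0, -0.0, -1.0]]
force: [1.9, 0.2, 0.1]
opening: 0.006
grasp_force: 0.0
t 7.0 sw xy 39.34 -71.61 z 190.8 yaw 17.56 tilt [-0.0003  0.0004] F [1.9 0.2 0.1] M [-0.11  0.03  0.03] g 0.0 op 0.5234731562419077 j6 -49.97833653465729
wrist cover_tab [([0.558, -0.211, 0.0808], 0.96)]
wrist cover_pivot [([0.5406, -0.1714, 0.0616], 0.67)]
wrist keyhole [([0.5477, -0.1936, 0.0634], 0.68)]
```

View pics/w3c.png

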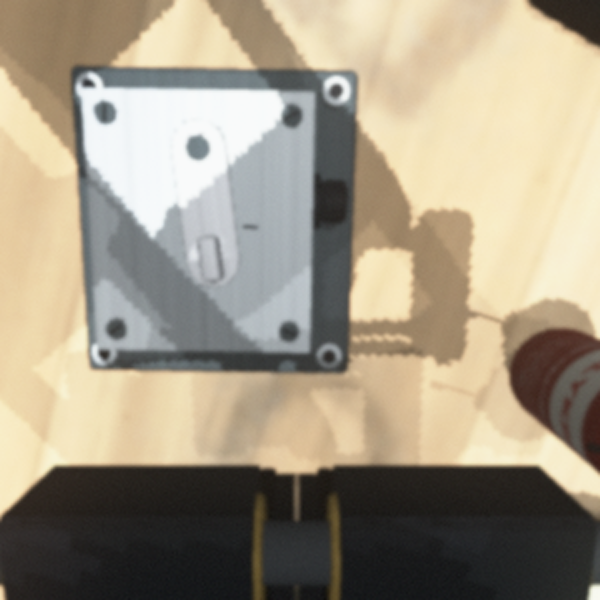

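The cover has not moved: the tab is at (210,257) and the pivot at (197,147). Before repeating, I check where the fingertips really are.

```bash
python3 - <<'E'
from h import *
im=dict(np.load("w3.npz"));im['camera_matrix']=im['K']
s=read_state();p=np.array(s['position']);R=np.array(s['tcp_rot'])
for k in (0,.003,.022): print(k,(proj(im,p+R[:,2]*k)-[130,0])*2)
g=lambda u,v,z: ray(im,130+u/2,v/2,z)[:2]
pv=g(197,147,.066);tb=g(210,255,.0805)
for q in(pv,tb): print(q,(q-KH)@EX*1e3,(q-KH)@EY*1e3)
print('gripper cols/cam',-im['R'].T@im['t'])
E
python3 -m jog '20 -63 0 0 0 0 0;40 0 20 0 0 0 0;0 0 40 0 0 0 0;0 0 38 0 0 0 0;0 0 0 0 0 0 0;0 0 0 0 0 0 0'
python3 - <<'E'
from h import *
st();im=look("scene");p=proj(im,[*KH,.064]).astype(int);print(p)
c=im['color'][p[1]-90:p[1]+60,p[0]-100:p[0]+100];cv2.imwrite("pics/s2.png",cv2.resize(c[:,:,::-1],(800,600),interpolation=cv2.INTER_CUBIC))
s=read_state();q=np.array(s['position']);R=np.array(s['tcp_rot'])
f=lambda X:((proj(im,X)-p+[100,90])*4).round()
print('tcp',f(q),'tip',f(q+R[:,2]*.022),'kh',f([*KH,.064]))
E
```

```text
0 [293.01369563 509.17778047]
0.003 [293.05427109 504.76686975]
0.022 [293.28362832 479.83371667]
[ 0.54149264 -0.16993632] -1.066137403430511 30.05457244737978
[ 0.55946361 -0.20806218] 5.11824258155899 -11.638238666511839
gripper cols/cam [ 0.58914129 -0.19082043  0.35517283]
time_s: 7.95
position: [0.535, -0.2166, 0.0919]
tcp_rot: [[-0.301, 0.954, -0.0], [0.954, 0.301, 0.0], [0.0, -0.0, -1.0]]
force: [0.8, 1.0, -0.2]
opening: 0.005
grasp_force: 0.0
t 7.95 sw xy -20.74 -12.8 z 91.86 yaw 17.5 tilt [-0.0003  0.0003] F [ 0.8  1.  -0.2] M [-0.09 -0.01  0.06] g 0.0 op 0.4309960826715953 j6 -50.6390400195135
[330 258]
tcp [423. 335.] tip [420. 379.] kh [402. 362.]
```

View pics/s2.png

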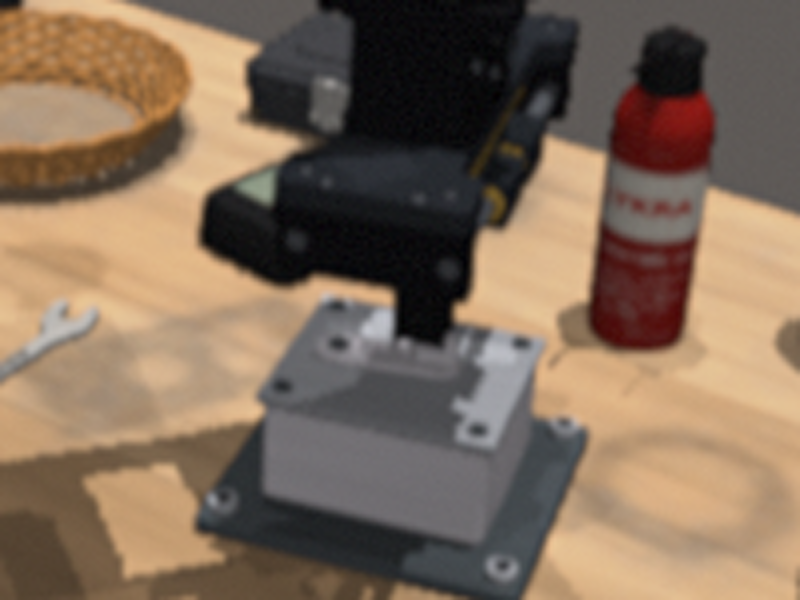

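The fingertips show at about (420,348), higher than the nominal (420,379). I touch down gently on the plate at the cover's -x side to get the real height.

```bash
python3 -m jog '0 -6 0 0 0 0 0;0 0 3 0 0 0 0;0 0 1 0 0 0 0;0 0 0 0 0 0 0'; python3 -m jog '0 0 2 0 0 0 0;0 0 0 0 0 0 0';python3 -m jog '0 0 2 0 0 0 0;0 0 0 0 0 0 0'; python3 -c "from h import *; st()"
```

```text
time_s: 8.5
position: [0.5294, -0.219, 0.0875]
tcp_rot: [[-0.3, 0.954, 0.0], [0.954, 0.3, 0.0], [0.0, 0.0, -1.0]]
force: [0.0, 0.6, 0.1]
opening: 0.008
grasp_force: 0.0
time_s: 8.75
position: [0.5293, -0.2188, 0.0853]
tcp_rot: [[-0.3, 0.954, -0.0], [0.954, 0.3, 0.0], [0.0, -0.0, -1.0]]
force: [0.7, 0.2, -0.1]
opening: 0.005
grasp_force: 0.0
time_s: 9.0
position: [0.5292, -0.2188, 0.0833]
tcp_rot: [[-0.3, 0.954, -0.0], [0.954, 0.3, 0.0], [0.0, -0.0, -1.0]]
force: [-0.2, 0.4, -0.6]
opening: 0.003
grasp_force: 0.0
t 9.0 sw xy -26.92 -13.18 z 83.3 yaw 17.48 tilt [-0.0004  0.0003] F [-0.2  0.4 -0.6] M [-0.01  0.02 -0.01] g 0.0 op 0.26005835867036414 j6 -51.11626932103522
```

```bash
python3 -m jog '0 0 2 0 0 0 0;0 0 0 0 0 0 0';python3 -m jog '0 0 2 0 0 0 0;0 0 0 0 0 0 0';python3 -m jog '0 0 2 0 0 0 0;0 0 0 0 0 0 0'; python3 -c "from h import *; st()"
```

```text
time_s: 9.25
position: [0.5292, -0.2188, 0.0813]
tcp_rot: [[-0.3, 0.954, -0.0], [0.954, 0.3, 0.0], [0.0, -0.0, -1.0]]
force: [0.4, 0.1, 0.4]
opening: 0.005
grasp_force: 0.0
time_s: 9.5
position: [0.5293, -0.2189, 0.0793]
tcp_rot: [[-0.3, 0.954, -0.0], [0.954, 0.3, 0.0], [0.0, -0.0, -1.0]]
force: [-0.6, -0.7, -0.0]
opening: 0.002
grasp_force: 0.0
time_s: 9.75
position: [0.5293, -0.2189, 0.0774]
tcp_rot: [[-0.3, 0.954, -0.0], [0.954, 0.3, 0.0], [0.0, -0.0, -1.0]]
force: [0.2, -0.3, 0.1]
opening: 0.005
grasp_force: 0.0
t 9.75 sw xy -26.9 -13.29 z 77.36 yaw 17.47 tilt [-0.0002  0.0002] F [ 0.2 -0.3  0.1] M [-0.07 -0.   -0.02] g 0.0 op 0.40898916751203496 j6 -51.11487464473792
```

```bash
for i in 1 2 3; do python3 -m jog '0 0 1.5 0 0 0 0;0 0 0 0 0 0 0' | egrep 'posi|force: \['; done
```

```text
position: [0.5293, -0.2189, 0.0759]
force: [-0.6, 0.1, 0.8]
position: [0.5293, -0.2189, 0.0744]
force: [-0.3, -0.3, -0.4]
position: [0.5293, -0.2189, 0.0729]
force: [0.1, -0.4, -0.4]
```

```bash
for i in 1 2; do python3 -m jog '0 0 1 0 0 0 0;0 0 0 0 0 0 0' | egrep 'posi|force: \['; done
python3 - <<'E'
from h import *
st();im=look("scene");p=proj(im,[*KH,.064]).astype(int)
c=im['color'][p[1]-60:p[1]+60,p[0]-80:p[0]+80];cv2.imwrite("pics/s3.png",cv2.resize(c[:,:,::-1],(800,600),interpolation=cv2.INTER_CUBIC))
s=read_state();q=np.array(s['position']);R=np.array(s['tcp_rot'])
f=lambda X:((proj(im,X)-p+[80,60])*5).round()
for k in(0,.01,.022):print(k,f(q+R[:,2]*k))
for x,y in [(-44,-50),(44,-50),(44,50),(-44,50)]: print(f([*(KH+EX*x/1e3+EY*y/1e3),.064]))
print('axis 16deg?',f([*(KH+EY*.03),.064]))
E
```

```text
position: [0.5293, -0.2189, 0.0719]
force: [0.2, 0.4, 0.2]
position: [0.5293, -0.2189, 0.0709]
force: [-0.8, 0.5, 0.7]
t 11.0 sw xy -26.89 -13.33 z 70.94 yaw 17.47 tilt [-0.0001  0.0001] F [-0.8  0.5  0.7] M [-0.05  0.04  0.03] g 0.0 op 0.6294297497709402 j6 -51.11597394248313
0 [419. 333.]
0.01 [417. 358.]
0.022 [415. 387.]
[511. 401.]
[574. 271.]
[307. 216.]
[225. 337.]
axis 16deg? [321. 285.]
```

View pics/s3.png

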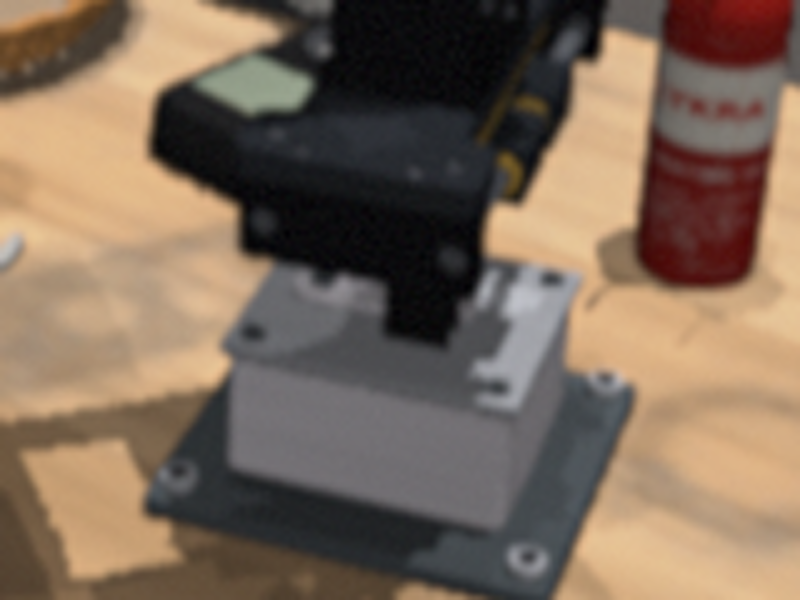

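The plate corners line up with the calibration, e.g. seen (505,408) against projected (511,401). The closed tips end at about (418,340), almost level with the TCP, so they reach less far when closed. I now feel for contact.

```bash
for i in 1 2 3 4 ; do python3 -m jog '0 0 1 0 0 0 0;0 0 0 0 0 0 0' | egrep 'posi|force: \['; done

```

```text
position: [0.5293, -0.2189, 0.0699]
force: [-0.3, 0.3, -0.3]
position: [0.5293, -0.2189, 0.0689]
force: [-0.3, 0.2, 0.8]
position: [0.5293, -0.2189, 0.0679]
force: [-0.2, 0.2, -0.3]
position: [0.5293, -0.2189, 0.0669]
force: [0.6, 1.0, 0.3]
```

```bash
python3 -m jog '0 0 -5 0 0 0 0;0 12 0 0 0 0 0;0 12 0 0 0 0 0;0 12 0 0 0 0 0;0 11 0 0 0 0 0;9 5 0 0 0 0 0;10 7 0 0 0 0 0;9 8 0 0 0 0 0;0 0 0 0 0 0 0'; python3 - <<'E'
from h import *
st();look("scene");places("scene",["cover_tab"]);look("top");places("top",["cover_tab"])
E
```

```text
time_s: 13.18
position: [0.585, -0.1707, 0.072]
tcp_rot: [[-0.302, 0.953, -0.0], [0.953, 0.302, 0.001], [0.001, -0.0, -1.0]]
force: [-0.2, -0.3, -0.8]
opening: 0.005
grasp_force: 0.0
t 13.18 sw xy 40.34 16.79 z 72.01 yaw 17.56 tilt [-0.0003  0.0006] F [-0.2 -0.3 -0.8] M [-0.05 -0.02  0.02] g 0.0 op 0.42113440111264405 j6 -44.34860797091127
scene cover_tab [([0.58, -0.1601, 0.0797], 0.75)]
top cover_tab []
```

The cover is open, with the tab at switch xy (39,28), which is about 1.53 rad. I push it a bit further, lift off and go to look at the key from close up.

```bash
python3 -m jog '7 -2 0 0 0 0 0;0 0 0 0 0 0 0;0 0 -40 0 0 0 0;0 0 -50 0 0 0 0;49 10 -7 0 0 0 0;49 10 -7 0 0 0 40;49 10 -7 0 0 0 40;48 10 -7 0 0 0 40;48 10 -7 0 0 0 40;41 13 -5 0 0 0 40;0 0 0 0 0 0 40;0 0 0 0 0 0 40'; python3 - <<'E'
from h import *
im=look("wrist");st();s=read_state();print(s['position'])
places("wrist",["round_key","square_key","tee_key","key_block"])
np.savez("w4.npz",K=im['camera_matrix'],R=im['R'],t=im['t'])
p=proj(im,[.5361,.2249,.07]).astype(int);print(p)
cv2.imwrite("pics/w4.png",cv2.resize(im['color'][0:420,130:430,::-1],(570,598),interpolation=cv2.INTER_AREA)) if 0 else cv2.imwrite("pics/w4.png",im['color'][:,:,::-1])
E
```

```text
time_s: 14.88
position: [0.5553, 0.1235, 0.2019]
tcp_rot: [[-0.301, 0.954, -0.001], [0.954, 0.301, -0.001], [-0.0, -0.001, -1.0]]
force: [-0.0, 0.6, 0.3]
opening: 0.454
grasp_force: 0.0
t 14.93 sw xy 96.92 306.44 z 201.77 yaw 17.44 tilt [-0.0008 -0.0004] F [ 0.2 -0.2  0.5] M [-0.07 -0.03  0.02] g 0.0 op 39.572008851143664 j6 -16.181206957142653
[0.55541435 0.12297732 0.20176923]
wrist round_key [([0.5363, 0.2279, 0.0432], 0.98), ([0.4501, 0.2355, 0.0323], 0.87)]
wrist square_key [([0.5545, 0.1758, 0.0417], 0.81)]
wrist tee_key [([0.5664, 0.1266, 0.0441], 0.5)]
wrist key_block [([0.5541, 0.175, 0.0005], 0.93), ([0.5357, 0.2269, 0.0412], 0.47)]
[292  74]
```

View pics/w4.png

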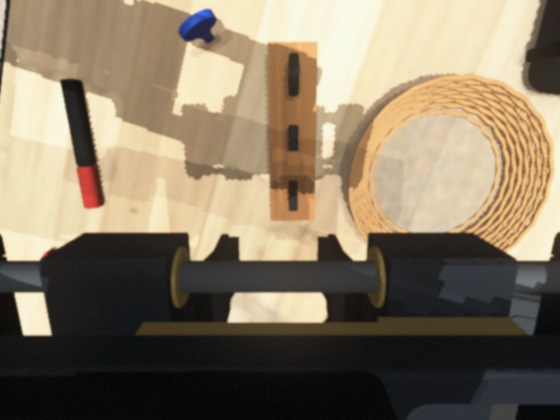

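The round key is at (293,75), the square at (293,138) and the tee at (293,195). The block's top corners are at (268,42), (317,42), (315,219) and (270,219).

```bash
python3 - <<'E'
from h import *
im=look("wrist")
m=trace("wrist","key_block")[0]['pixels'].astype(np.uint8)
k=trace("wrist","round_key")[0]['pixels']
for q in trace("wrist","round_key"):
    v,u=np.nonzero(q['pixels']);print('rk',q['conf'],u.min(),u.max(),v.min(),v.max(),u.mean(),v.mean(),'world@.064',ray(im,u.mean(),v.mean(),.064).round(4),ray(im,u.mean(),v.mean(),.081).round(4))
pts=cv2.findContours(m,0,2)[0];c=max(pts,key=cv2.contourArea)
print(cv2.minAreaRect(c))
q=np.array([ray(im,*p,.042)[:2] for p in [(268,42),(317,42),(315,219),(270,219)]])
ex=(q[1]+q[2]-q[0]-q[3])/2;ey=(q[0]+q[1]-q[2]-q[3])/2;cc=q.mean(0)
print(cc,np.linalg.norm(ex),np.linalg.norm(ey),np.degrees(np.arctan2(-ey[0],ey[1])),'rk',cc+.052*ey/np.linalg.norm(ey))
kk=[ray(im,*p,.07)[:2] for p in [(293.5,75),(293,138),(293,195)]];print(np.round(kk,4))
E
```

```text
rk 0.9 287 298 51 94 292.568669527897 72.3862660944206 world@.064 [0.5367 0.2262 0.064 ] [0.5366 0.224  0.081 ]
rk 0.76 178 214 7 40 196.90224719101124 24.660674157303372 world@.064 [0.4516 0.2375 0.064 ] [0.4563 0.2347 0.081 ]
((292.0, 128.5), (181.0, 50.0), 90.0)
[0.55399786 0.17560109] 0.04397663180811155 0.16231962678234269 17.969278397292722 rk [0.53795549 0.22506464]
[[0.538  0.2237]
 [0.5533 0.1753]
 [0.5688 0.1276]]
```

```bash
python3 -m jog '51 7 0 0 0 0 26;51.5 6.7 0 0 0 0.004 26;0 0 45 0 0 0 26;0 0 45 0 0 0 26;0 0 30 0 0 0 26;0 0 8 0 0 0 26;0 0 0 0 0 0 26'; for i in 1 2 3 ; do python3 -m jog '0 0 2.5 0 0 0 26;0 0 0 0 0 0 26' | egrep 'posi|force: \['; done; python3 -c "from h import *; st()"
```

```text
time_s: 16.2
position: [0.5383, 0.2256, 0.0741]
tcp_rot: [[-0.296, 0.955, 0.0], [0.955, 0.296, 0.0], [0.0, 0.0, -1.0]]
force: [0.8, -0.2, -0.1]
opening: 0.297
grasp_force: 0.0
position: [0.5387, 0.2258, 0.0726]
force: [-0.5, -0.6, -0.7]
position: [0.5379, 0.2257, 0.0692]
force: [-0.3, 0.4, -0.4]
position: [0.5378, 0.2256, 0.0663]
force: [-0.0, 1.1, 0.3]
t 16.95 sw xy 109.7 409.82 z 66.28 yaw 17.24 tilt [-0.0005 -0.0001] F [-0.   1.1  0.3] M [-0.06  0.03 -0.01] g 0.0 op 26.06684660288788 j6 -5.456797822358403
```

```bash
for i in 1 2 3 4; do python3 -m jog '0 0 2.5 0 0 0 26;0 0 0 0 0 0 26' | egrep 'posi|force: \['; done; python3 -c "from h import *; st()"
```

```text
position: [0.5378, 0.2256, 0.0638]
force: [0.2, 0.1, -0.5]
position: [0.5378, 0.2256, 0.0613]
force: [0.2, 0.0, 0.3]
position: [0.5378, 0.2256, 0.0588]
force: [0.5, -0.0, 0.6]
position: [0.5378, 0.2256, 0.0563]
force: [-0.1, -0.5, -0.1]
t 17.95 sw xy 109.74 409.78 z 56.31 yaw 17.25 tilt [-0.0004 -0.0001] F [-0.1 -0.5 -0.1] M [-0.04 -0.02 -0.06] g 0.0 op 25.858022103991736 j6 -5.458900159055231
```

```bash
for i in 1 2; do python3 -m jog '0 0 2.5 0 0 0 26;0 0 0 0 0 0 26' | egrep 'posi|force: \['; done;  python3 -m jog '0 0 0 0 0 0 0;0 0 0 0 0 0 0;0 0 0 0 0 0 0;0 0 0 0 0 0 0;0 0 0 0 0 0 0';python3 -c "from h import *; st()"
```

```text
position: [0.5378, 0.2256, 0.0538]
force: [-0.1, -0.8, 0.5]
position: [0.5378, 0.2256, 0.0513]
force: [0.1, -0.4, 0.4]
time_s: 19.08
position: [0.5378, 0.2256, 0.0516]
tcp_rot: [[-0.297, 0.955, -0.0], [0.955, 0.297, -0.0], [-0.0, -0.0, -1.0]]
force: [-0.1, -0.6, 1.0]
opening: 0.091
grasp_force: 30.0
t 19.07 sw xy 109.74 409.79 z 51.55 yaw 17.25 tilt [-0.0003 -0.0001] F [-0.1 -0.6  1. ] M [-0.08  0.17 -0.01] g 30.00000111758709 op 7.892972963138225 j6 -5.459245556640269
```

The grip holds at 7.9 mm and 30 N. I lift the key.

```bash
python3 -m jog '0 0 -6 0 0 0 0;0 0 -14 0 0 0 0;0 0 -25 0 0 0 0;0 0 -30 0 0 0 0;0 0 -25 0 0 0 0;0 0 0 0 0 0 0'; python3 -m jog '-25 -7 0 0 0 0 0;-45 -12.5 0 0 0 0 0;-45 -12.5 0 0 0 0 0;-45 -12.5 0 0 0 0 0;-45 -12.5 0 0 0 0 0;-45 -12.5 0 0 0 0 0;-45 -12.5 0 0 0 0 0;-45 -12.5 0 0 0 0 0;-45 -12.5 0 0 0 0 0;-24 -6 0 0 0 0.008 0;0 0 0 0 0 0 0;0 0 0 0 0 0 0'; python3 - <<'E'
from h import *
st();look("scene","s4");places("scene",["round_key","keyhole","cover_tab"])
im=look("wrist","w5");places("wrist",["round_key","keyhole","cover_tab"])
st()
E
```

```text
time_s: 19.82
position: [0.5399, 0.2261, 0.1544]
tcp_rot: [[-0.297, 0.955, 0.006], [0.955, 0.297, 0.001], [-0.001, 0.007, -1.0]]
force: [0.4, 0.3, -0.4]
opening: 0.094
grasp_force: 30.0
time_s: 21.32
position: [0.5506, -0.1967, 0.151]
tcp_rot: [[-0.289, 0.957, -0.002], [0.957, 0.289, 0.002], [0.002, -0.001, -1.0]]
force: [0.1, 0.3, -0.3]
opening: 0.088
grasp_force: 30.0
t 21.32 sw xy -0.03 1.8 z 151.02 yaw 16.83 tilt [-0.0016  0.0018] F [ 0.1  0.3 -0.3] M [-0.06 -0.02  0.06] g 30.00007092487067 op 7.693948407829592 j6 -47.4733955787052
scene round_key [([0.5532, -0.1947, 0.1401], 0.73), ([0.4484, 0.2402, 0.0308], 0.48), ([0.555, -0.1965, 0.0664], 0.39)]
scene keyhole [([0.5525, -0.1948, 0.0645], 0.61)]
scene cover_tab []
wrist round_key [([0.5503, -0.1936, 0.1421], 0.92)]
wrist keyhole [([0.55, -0.1934, 0.0662], 0.98)]
wrist cover_tab [([0.5774, -0.1485, 0.0823], 0.56)]
t 21.73 sw xy 0.33 0.45 z 151.63 yaw 16.84 tilt [ 0.0001 -0.    ] F [ 0.2  0.  -0.1] M [-0.04  0.01 -0.  ] g 29.999994579702616 op 7.249696518730253 j6 -47.50170462041162
```

```bash
python3 -m jog '-0.5 -0.3 15 0 0 0 0;0 0 15 0 0 0 0;0 0 8 0 0 0 0;0 0 0 0 0 0 0' | egrep 'posi|force: \['; for i in 1 2 3 4 5; do python3 -m jog '0 0 2 0 0 0 0;0 0 0 0 0 0 0' | egrep 'posi|force: \['; done; python3 -c "from h import *; st()"
```

```text
position: [0.5504, -0.1987, 0.1121]
force: [-0.3, 0.5, 0.7]
position: [0.5513, -0.1992, 0.1117]
force: [0.0, -0.4, -0.1]
position: [0.5512, -0.199, 0.1096]
force: [0.2, -0.3, -0.7]
position: [0.551, -0.1989, 0.1074]
force: [-0.5, -0.0, 0.2]
position: [0.551, -0.1989, 0.1053]
force: [-0.4, -0.4, -0.6]
position: [0.551, -0.1989, 0.1033]
force: [-0.7, -0.1, -0.9]
t 23.48 sw xy -0.34 -0.45 z 103.32 yaw 16.79 tilt [-0.0004  0.0002] F [-0.7 -0.1 -0.9] M [-0.08  0.09 -0.01] g 29.99985338654369 op 7.472599443148834 j6 -47.56005380170491
```

```bash
for i in 1 2 3 4 5 6; do python3 -m jog '0 0 1.5 0 0 0 0;0 0 0 0 0 0 0' | egrep 'posi|force: \['; done; python3 -c "from h import *; st()"
```

```text
position: [0.551, -0.199, 0.1019]
force: [-0.8, 0.0, -0.2]
position: [0.551, -0.199, 0.1004]
force: [-0.7, -0.2, -0.0]
position: [0.551, -0.199, 0.0989]
force: [-0.9, -0.4, -1.0]
position: [0.551, -0.199, 0.0973]
force: [-1.1, -2.0, -0.6]
position: [0.551, -0.199, 0.0959]
force: [-0.9, -0.8, -1.5]
position: [0.5511, -0.199, 0.0944]
force: [-0.5, -1.5, -2.0]
t 24.98 sw xy -0.3 -0.54 z 94.37 yaw 16.79 tilt [-0.0002  0.0001] F [-0.5 -1.5 -2. ] M [-0.14  0.32 -0.03] g 29.999648742377758 op 8.052028268952785 j6 -47.560012611932756
```

```bash
python3 -m jog '0 0 1 0 0 0.07 0;0 0 1 0 0 -0.07 0;0 0 0.7 0 0 -0.07 0;0 0 0.7 0 0 0.07 0;0 0 0.7 0 0 0.07 0;0 0 0.7 0 0 -0.07 0;0 0 0.7 0 0 -0.07 0;0 0 0.7 0 0 0.07 0' | egrep 'posi|force'; python3 -c "from h import *; st()"
```

```text
position: [0.5514, -0.1998, 0.0895]
force: [-3.4, -1.1, 8.4]
grasp_force: 30.0
t 25.98 sw xy -0.21 -1.45 z 89.53 yaw 16.73 tilt [ 0.0008 -0.0017] F [-3.4 -1.1  8.4] M [-0.34  0.72  0.03] g 29.999122446170077 op 7.985637565394225 j6 -47.47595621148874
```

```bash
for i in 1 2; do python3 -m jog '0 0 0.5 0 0 0.07 0;0 0 0.5 0 0 -0.07 0;0 0 0.5 0 0 -0.07 0;0 0 0.5 0 0 0.07 0;0 0 0.5 0 0 0.07 0;0 0 0.5 0 0 -0.07 0;0 0 0.5 0 0 -0.07 0;0 0 0.5 0 0 0.07 0'| egrep 'posi|force: \['; done; python3 -c "
from h import *; st(); look('scene'); places('scene',['round_key'])"
```

```text
position: [0.5515, -0.2001, 0.0868]
force: [-4.8, -0.7, 14.4]
position: [0.5515, -0.2, 0.0823]
force: [-4.3, -1.0, 10.8]
t 27.98 sw xy -0.21 -1.64 z 82.29 yaw 16.75 tilt [ 0.0012 -0.0023] F [-4.3 -1.  10.8] M [-0.37  0.91  0.02] g 29.999709182884544 op 7.651520890026086 j6 -47.4768468579712
scene round_key [([0.4491, 0.2428, 0.0333], 0.54), ([0.5499, -0.2001, 0.0719], 0.45)]
```

```bash
for i in 1 2; do python3 -m jog '0 0 0.5 0 0 0.07 0;0 0 0.5 0 0 -0.07 0;0 0 0.5 0 0 -0.07 0;0 0 0.5 0 0 0.07 0;0 0 0.5 0 0 0.07 0;0 0 0.5 0 0 -0.07 0;0 0 0.5 0 0 -0.07 0;0 0 0.5 0 0 0.07 0'| egrep 'posi|force: \['; done; python3 -c "
from h import *; st(); look('scene'); places('scene',['round_key'])"
```

```text
position: [0.5515, -0.2001, 0.0794]
force: [-5.8, -1.0, 18.3]
position: [0.5517, -0.2002, 0.0753]
force: [-5.2, -1.2, 14.9]
t 30.07 sw xy -0.04 -1.88 z 75.27 yaw 16.75 tilt [ 0.0019 -0.0028] F [-5.2 -1.2 14.9] M [-0.21  1.04 -0.02] g 30.00027713016607 op 7.704943333011029 j6 -47.47923674817219
scene round_key [([0.5545, -0.2017, 0.066], 0.55), ([0.4496, 0.2418, 0.0335], 0.52)]
```

```bash
python3 -m jog '0 0 0.5 0 0 0.07 0;0 0 0.5 0 0 -0.07 0;0 0 0.5 0 0 -0.07 0;0 0 0.5 0 0 0.07 0'| egrep 'posi|force: \['; python3 -m jog '0 0 0.5 0 0 0.07 0;0 0 0.5 0 0 -0.07 0;0 0 0.5 0 0 -0.07 0;0 0 0.5 0 0 0.07 0'| egrep 'posi|force: \['; python3 -c "
from h import *; st(); look('scene'); places('scene',['round_key'])"
```

```text
position: [0.5517, -0.2002, 0.0734]
force: [-5.6, -0.5, 18.5]
position: [0.5518, -0.2003, 0.0731]
force: [-8.6, 0.5, 30.1]
t 31.18 sw xy -0.01 -1.94 z 73.14 yaw 16.77 tilt [ 0.0021 -0.0031] F [-8.6  0.5 30.1] M [0.01 1.65 0.11] g 30.00345370383002 op 7.754446023427529 j6 -47.48806034826053
scene round_key [([0.4497, 0.241, 0.0317], 0.66), ([0.5544, -0.2025, 0.0645], 0.55)]
```

The shoulder is home: z stops at 0.0731 and the force rises. I ease the push, then turn.

```bash
python3 -m jog '0 0 -1.5 0 0 0 0;0 0 0 0 0 0 0'| egrep 'posi|force: \['; python3 -m jog '0 0 0 0 0 0.1 0;0 0 0 0 0 0.1 0;0 0 0 0 0 0.1 0;0 0 0 0 0 0.1 0;0 0 0 0 0 0 0'| egrep 'posi|force: \['; python3 -c "
from h import *; st()"
```

```text
position: [0.5517, -0.2002, 0.0732]
force: [-6.5, -1.5, 19.1]
position: [0.5513, -0.2006, 0.0732]
force: [-7.0, -2.1, 18.3]
t 32.15 sw xy -0.54 -2.14 z 73.23 yaw -6.07 tilt [ 0.001  -0.0034] F [-7.  -2.1 18.3] M [-0.48  1.41  0.07] g 30.003869055071846 op 7.508211812141268 j6 -24.62217919846859
```

```bash
python3 -m jog '0 0 0 0 0 0.1 0;0 0 0 0 0 0.1 0;0 0 0 0 0 0.1 0;0 0 0 0 0 0.1 0;0 0 0 0 0 0.1 0;0 0 0 0 0 0.1 0;0 0 0 0 0 0 0'; python3 -c "
from h import *; st()"
```

```text
time_s: 33.02
position: [0.5503, -0.2005, 0.0732]
tcp_rot: [[0.648, 0.761, -0.001], [0.761, -0.648, -0.003], [-0.003, 0.001, -1.0]]
force: [-8.6, -2.2, 21.0]
opening: 0.092
grasp_force: 30.0
t 33.02 sw xy -1.47 -1.8 z 73.24 yaw -40.42 tilt [-0.0012 -0.0031] F [-8.6 -2.2 21. ] M [-0.61  1.88  0.09] g 30.004099920624867 op 8.007781404687769 j6 9.747410867159264
```

```bash
python3 -m jog '0 0 0 0 0 0.1 0;0 0 0 0 0 0.1 0;0 0 0 0 0 0.1 0;0 0 0 0 0 0.1 0;0 0 0 0 0 0 0;0 0 0 0 0 0 0'; python3 -c "
from h import *; st()"
```

```text
time_s: 33.78
position: [0.5499, -0.2, 0.0732]
tcp_rot: [[0.893, 0.449, -0.002], [0.449, -0.893, -0.002], [-0.003, 0.001, -1.0]]
force: [-9.5, -1.0, 20.6]
opening: 0.092
grasp_force: 30.0
t 33.77 sw xy -1.67 -1.13 z 73.15 yaw -63.31 tilt [-0.0021 -0.0021] F [-9.5 -1.  20.6] M [-0.33  1.92  0.13] g 30.00361536629498 op 7.96325250094948 j6 32.63383121292137
```

```bash
python3 -m jog '0 0 0 0 0 0.1 0;0 0 0 0 0 0.1 0;0 0 0 0 0 0 0;0 0 0 0 0 0 0'; python3 -c "
from h import *; st()"
```

```text
time_s: 34.28
position: [0.5499, -0.1997, 0.0731]
tcp_rot: [[0.965, 0.263, -0.002], [0.263, -0.965, -0.002], [-0.003, 0.001, -1.0]]
force: [-9.8, -1.1, 21.1]
opening: 0.091
grasp_force: 30.0
t 34.27 sw xy -1.65 -0.9 z 73.14 yaw -74.77 tilt [-0.0022 -0.0017] F [-9.8 -1.1 21.1] M [-0.2   1.92  0.14] g 30.00370367662981 op 7.89669453062312 j6 44.08962742643007
```

```bash
python3 -m jog '0 0 0 0 0 0.05 0;0 0 0 0 0 0 0;0 0 0 0 0 0 0;0 0 0 0 0 0 0'; python3 - <<'E'
from h import *
st();im=look("scene");p=proj(im,[*KH,.064]).astype(int)
places("scene",["round_key","cover_tab"])
c=im['color'][p[1]-60:p[1]+60,p[0]-80:p[0]+80];cv2.imwrite("pics/s5.png",cv2.resize(c[:,:,::-1],(800,600),interpolation=cv2.INTER_CUBIC))
st()
E
```

```text
time_s: 34.78
position: [0.5499, -0.1997, 0.0731]
tcp_rot: [[0.977, 0.214, -0.002], [0.214, -0.977, -0.002], [-0.002, 0.001, -1.0]]
force: [-9.8, -1.3, 19.9]
opening: 0.09
grasp_force: 30.0
t 34.77 sw xy -1.61 -0.9 z 73.13 yaw -77.63 tilt [-0.0021 -0.0017] F [-9.8 -1.3 19.9] M [-0.25  1.95  0.22] g 30.00364591833204 op 7.787960877817759 j6 46.950927243210785
scene round_key [([0.5519, -0.1994, 0.0651], 0.63), ([0.4491, 0.2399, 0.0326], 0.44)]
scene cover_tab [([0.577, -0.1521, 0.0767], 0.52), ([0.7307, -0.0371, -0.0023], 0.18)]
t 34.92 sw xy -1.61 -0.91 z 73.12 yaw -77.63 tilt [-0.0021 -0.0017] F [-9.  -1.3 20.4] M [-0.17  1.95  0.11] g 30.00366424676031 op 7.584321524179809 j6 46.94976228400071
```

View pics/s5.png

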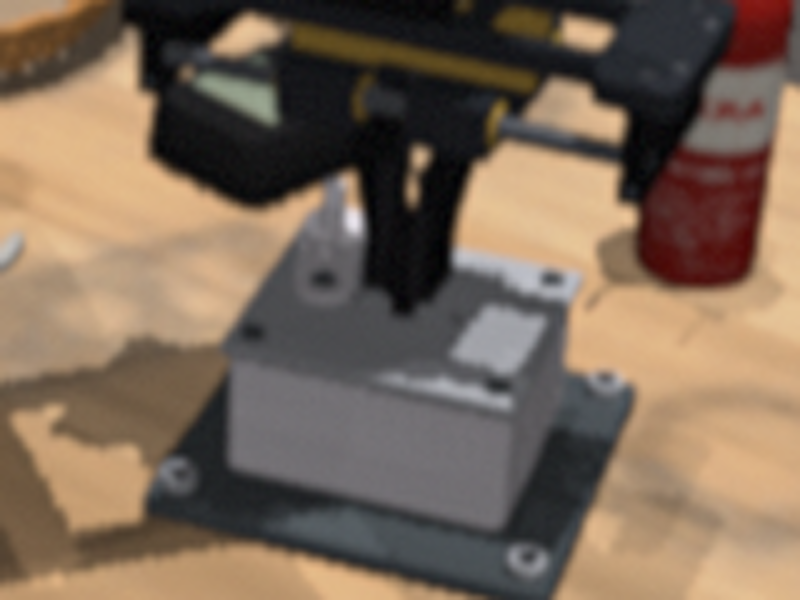

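The final view shows the key home at (405,305), the fingers clear of the plate and the cover open at (330,230). The turn is 94°, at the stop, so I hand in.

```bash
python3 -c "
from rig import *; print(hand_in())"
```

```text
the job is handed in; nothing more can be done
None
```

I handed the job in with the weather cover swung open, the round key fully home, turned about 94° clockwise (the key should meet the stop at about 92°) and still held under a 30 N grip; `hand_in()` gave no verdict, and barrel and cover angles were inferred from tool pose and camera.

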